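# Unscrew the badge press, draw out the cup and put its lid on

### The arm

A 6-joint arm with a two-finger parallel gripper is mounted at the origin on a cart in front of the work surface, level with it; the furniture and walls round the work are solid. World frame = base frame: x ahead of the robot, y to its left, z up, the work surface at z = 0. Lengths are in m, angles in rad, forces in N, time in s.
With the tool pointing down it reaches from about 0.275 to 1 m from the base axis. Payload 8.4 kg.
Tool frame: the origin (TCP) lies on the centre line of the jaws, within the pads' length; the fingertips stand 17 mm ahead of it and the grasp point (between the pads) lies 2 mm behind it (bot.tcp_to_tips is the z of the fingertips in the tool frame, in m); z points along the fingers, y is the line along which they close (so a half turn about z gives the same grasp; the last joint's range is limited). The gripper opens to 85 mm and grips with 20 to 120 N. Pads are 22 mm wide; open, the fingers measure 114 mm over their backs; the gripper's body (76 mm by 85 mm) begins 54 mm behind the grasp point. The pads swing forward as they close: fully open they stand 13 mm farther back than shut.
Start: joints at [-1.171, 0.353, 1.633, -0, 1.155, -0.002], TCP at [0.244, -0.575, 0.248] pointing down, gripper open.
Joint ranges: [-2.63, 2.63], [-0.92, 2.1], [0.06, 2.66], [-1.3, 4.44], [0, 2.69], [-3.02, 3.02]. Speed limits (rad/s): [2.22, 2.22, 2.79, 3.14, 3.14, 3.14].

### API

Orientations are given as a unit quaternion [x, y, z, w].
In Python, from workcell import bot, hand, kinematics, get_obs, vision, hand_in gives the robot as it stands. The module is installed in compiled form; this text tells all that it offers. Calls block until the motion is done:
- bot.reach(position, orientation): joint-space move of the TCP to a pose.
- bot.servo_line(position, ori=None, velocity=0.15): straight line of the TCP; ori=None keeps the orientation; velocity is the mean speed in m/s.
- bot.goto_joints(angles): joint-space move.
- hand.move_gripper(opening, strength=None): finger opening in m; strength is the grip in N (None keeps the last); returns when the fingers have stopped.
- bot.dwell(seconds).
- kinematics.solve_ik(position, orientation): joint angles nearest the present ones, or None.
- get_obs(): the state.
- vision.read_camera(name): name is "side" or "top"; returns a dict with "frame" (400x640x3 uint8, red, green, blue), "intrinsics" (3x3 intrinsics, pixels), "dist" ([k1, k2, p1, p2, k3] as OpenCV has them; the pictures are not rectified), "view" (4x4, takes a point from world to camera coordinates). Camera axes: x right, y down, z forward; pixel columns grow to the right and rows downward; lengths in m; the calibration is good to about 2 mm. A picture is of the moment at which its call begins. There is no depth.
A pose or a line that the arm cannot do raises bot.IKError and nothing moves.
- hand_in(): hands the job in; it is judged then, once.
The state is a dict: "time_s": time; "joint_pos": joint angles; "joint_vel": joint speeds; "joint_efforts": joint torques, N m; "position": TCP position; "orientation": TCP orientation; "wrist_force": force on the tool from outside, world axes, zero at the start; "ft_torque": the same for the moment, N m; "gripper_width": finger opening in m; "grip_force": force on a finger pad.
Only numpy, scipy, OpenCV 4.12 (cv2) and the standard library are available. Lean on these libraries where they do the work, as an engineer would, in place of code of your own. Each camera call takes 0.05 s, during which the arm holds its last target. There are 200 camera calls.

### The job

The badge in the press has finished bonding. First turn the press's handwheel counter-clockwise until the ram is all the way up, then draw the handled cup out so that it stands on the desk completely clear in front of the press. Finally put the loose lid on the cup so that it is fully seated and level; leave the ram up and do not disturb the stapler, the glue stick or the roll of tape.

Things in the scene. Friction and masses are not known exactly. Their poses are not given: they have to be found in the camera images.
- press: Grey bridge-shaped screw press fixed to the desk: two columns (16 mm thick, 100 mm clear between them, feet 152 mm over all) and a beam 36 mm deep, underside 66 mm and top 90 mm above the desk. Origin on the desk under the screw's axis; z up; -x is its front, where the cup's handle sticks out; y runs along the beam. The cup passes out between the columns.
- wheel_center (a point): Centre of the black round handwheel over the beam: solid disc 54 mm in diameter, 17 mm thick, to be gripped across its rim at any yaw. At its lowest this point is 126.5 mm above the desk, with a 23 mm gap under the wheel. Vertical screw, wheel and ram are one piece and rise as they turn. The ram (steel disc 44 mm in diameter, 13 mm thick, underside 104.5 mm below this point) starts inside the cup.
- wheel (a joint): Turn of the handwheel, rad, growing counter-clockwise from above. 0 = lowest, 3.8 = hard stop, fully up. It rises 5.09 mm per rad (32 mm a turn), so the hand must follow. At 0 the ram's underside is 22 mm above the desk, 12 mm inside the cup; it leaves the cup at about 2.4 rad. Takes about 0.2 N m and stays where left; light pulling does not turn it. Fully up, its top is 158 mm above the desk.
- cup: Loose aluminium cup, 0.3 kg, standing on the desk under the ram: 62 mm outer and 54 mm inner diameter, 34 mm high, with a flat steel badge lying fixed at the bottom (top 10 mm above the desk). Origin at the centre of its underside; z up. A straight black handle sticks out along its -x.
- cup_handle (a point): Where to grip the cup's handle: 84 mm from the cup's axis along its -x, 25 mm above its underside. The handle is 16 mm wide, 14 mm tall and runs from 41 to 107 mm from the cup's axis.
- lid: Loose steel lid, 0.09 kg, right way up on the desk, standing on its spigot. Origin: centre of the spigot's underside; z up. Spigot 49 mm in diameter, 6 mm high, lower edge chamfered; above it a plate 68 mm in diameter, 4 mm thick, and a black knob. Seated, the plate lies on the cup's rim, the lid's origin 28 mm above the cup's; the spigot has 2.5 mm of play all round in the cup.
- lid_knob (a point): Grip point on the lid's knob, 31 mm above the lid's origin on its axis. The knob is a round post 20 mm in diameter, 32 mm tall, from 10 to 42 mm above the origin.
- stapler: Stapler with red top, 34 x 136 x 50 mm, standing to the left of the press. Origin at the centre of its underside. To be left alone.
- glue_stick: Upright white and red glue stick, 25 mm in diameter, 90 mm tall, right of the press toward the wall. Origin at the centre of its underside. To be left alone.
- tape_roll: Roll of tape lying flat, 96 mm in diameter, 25 mm high, near the front edge of the desk. Origin at the centre of its underside. To be left alone.
Mind the look-alikes: they are no part of the job. What is shaped like the lid but green or red is not meant.

How it is judged:
On the way, in this order (a step that is already met when the one before it is completed fails the run):
1. the handwheel is turned counter-clockwise until the ram is all the way up (within 1.8 mm of its stop) (value of joint wheel above 3.45 rad), for 0.2 s.
2. the cup stands still and upright on the desk, its axis at least 60 mm in front of the press's axis, with the ram still up (x of cup in the frame of press below -0.06 m and height (world z) of cup below 0.004 m and angle between cup's own z axis and vertical below 0.05 rad and value of joint wheel above 3.45 rad and linear speed of cup below 0.02 m/s), for 0.2 s.
At the end, for the whole second after the job is handed in: Wheel joint above 3.45 rad; cup upright on the desk (tilt under 0.05 rad), its axis at least 60 mm in front of the press's axis; lid on the cup, its origin 28 +- 1.5 mm above the cup's and within 5 mm of its axis, tilt under 0.05 rad; cup and lid at rest (all of step 2 and z of lid in the frame of cup between 0.0265 and 0.0295 m and horizontal distance between lid and cup below 0.005 m and angle between lid's own z axis and vertical below 0.05 rad and linear speed of lid below 0.02 m/s); the robot touches nothing.
It fails at once if the stapler, the glue stick or the tape roll is moved more than 30 mm (distance of any of stapler, glue_stick, tape_roll from where it was at the start of the episode above 0.03 m).
It fails at once if the cup is tipped by more than 0.5 rad (angle between cup's own z axis and vertical above 0.5 rad).
It also fails if it takes over 72 s, if anything falls off the work surface, if the arm or the gripper's body presses on something with over 40 N, if the wrist force passes 120 N, or if a joint passes its speed limit or range.

## Working session

There is one attempt and no reset: what is moved stays moved. The work goes in short steps, each a Python script; the robot and the scene stay as the last script left them, time stands still between calls to the robot, and variables do not carry over. Pictures are saved under pics/ and viewed, at most 10 in all, crops included, and the job is handed in when it is done.

```bash
mkdir -p pics
cat > h.py <<'E'
import numpy as np, cv2
from workcell import bot, hand, kinematics, get_obs, vision, hand_in
from scipy.spatial.transform import Rotation as R
def snap(n,fn=None):
    c=vision.read_camera(n)
    if fn: cv2.imwrite('pics/'+fn,c['frame'][:,:,::-1])
    return c
def ray(c,px,z):
    p=cv2.undistortPoints(np.array(px,float).reshape(-1,1,2),np.array(c['intrinsics']),np.array(c['dist']))[:,0]
    T=np.linalg.inv(np.array(c['view'])); d=np.c_[p,np.ones(len(p))]@T[:3,:3].T; o=T[:3,3]
    return o+d*((z-o[2])/d[:,2])[:,None]
def proj(c,P):
    V=np.array(c['view']); return cv2.projectPoints(np.array(P,float).reshape(-1,3),cv2.Rodrigues(V[:3,:3])[0],V[:3,3],np.array(c['intrinsics']),np.array(c['dist']))[0][:,0]
def down(yaw): # tool z down, tool y along (cos,sin)(yaw)
    y=np.array([np.cos(yaw),np.sin(yaw),0]); z=np.array([0,0,-1.]); x=np.cross(y,z)
    return R.from_matrix(np.c_[x,y,z]).as_quat()
E
python3 - <<'E'
from h import *
for n in('top','side'):
    c=snap(n,n+'0.png'); print(n,np.linalg.inv(np.array(c['view'])).round(3).tolist(),c['intrinsics'])
o=get_obs();print(o['time_s'],o['orientation'],bot.tcp_to_tips)
E
```

```text
top [[0.006, -0.999, 0.034, 0.489], [-1.0, -0.006, 0.015, -0.075], [-0.015, -0.034, -0.999, 1.044], [0.0, 0.0, 0.0, 1.0]] [[411.83329523   0.         325.99252216]
 [  0.         411.83329523 201.50864128]
 [  0.           0.           1.        ]]
side [[1.0, -0.016, 0.013, 0.517], [-0.019, -0.515, 0.857, -0.798], [-0.007, -0.857, -0.516, 0.544], [0.0, 0.0, 0.0, 1.0]] [[403.25345976   0.         318.68100142]
 [  0.         403.25345976 198.55539934]
 [  0.           0.           1.        ]]
0.1 [ 9.79886589e-01  1.99554050e-01 -1.24915799e-04 -6.61351310e-04] 0.017
```

View pics/top0.png

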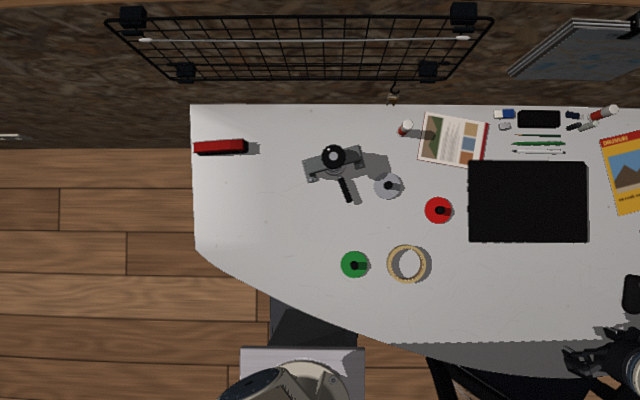

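View pics/side0.png

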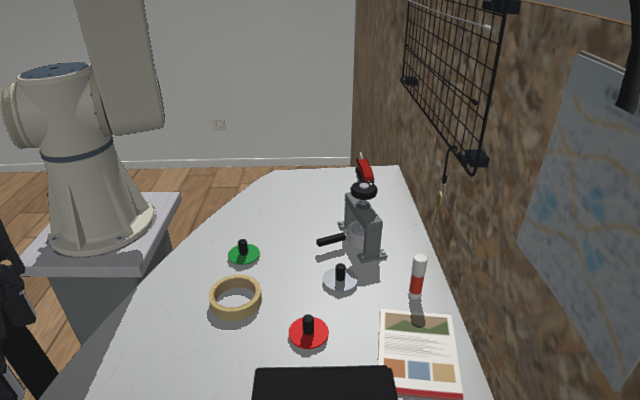

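The top view shows the wheel near (333,156), handle tip near (356,203) and grey lid near (388,187). The side view shows the wheel near (363,190) and the lid knob near (340,272). I'll enlarge both.

Run:
```python
from h import *
a=cv2.imread('pics/top0.png')[130:220,290:420];b=cv2.imread('pics/side0.png')[170:300,300:400]
a=cv2.resize(a,None,fx=6,fy=6,interpolation=2);b=cv2.resize(b,None,fx=4.5,fy=4.5,interpolation=2)
cv2.imwrite('pics/tc.png',a);cv2.imwrite('pics/sc.png',b)
```

```text
(no output)
```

View pics/tc.png

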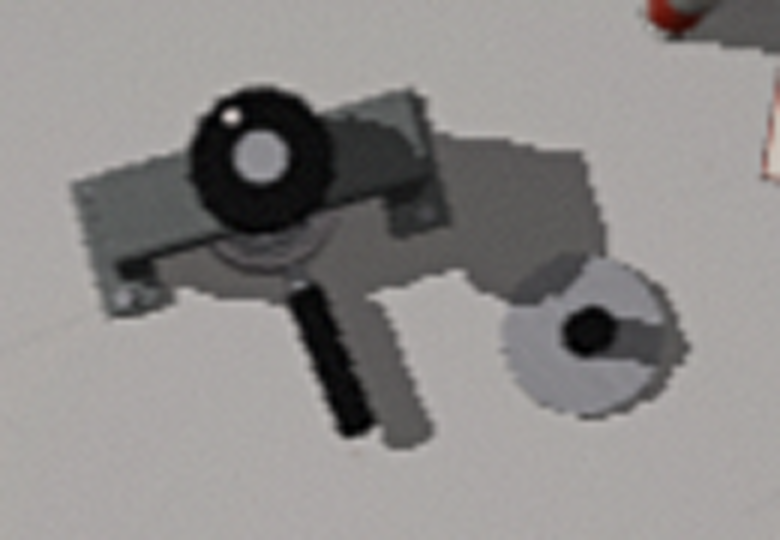

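View pics/sc.png

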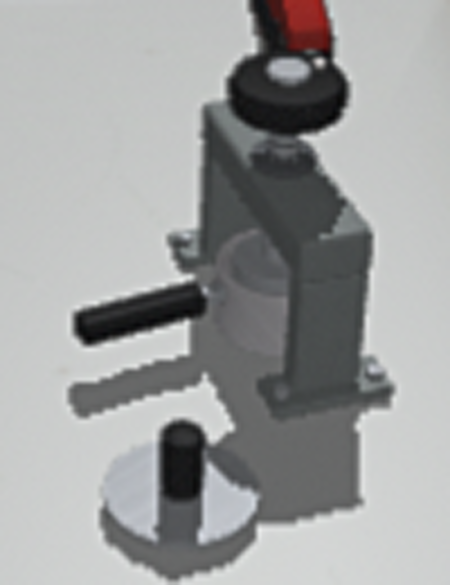

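Crops: the top one shows the wheel centre at about crop (261,160), the handle from (308,290) to (355,430), the lid plate at (590,335) and the beam's upper edge from (72,183) to (412,92). The side one shows the ram inside the cup and the lid standing free to the front right of the press. Now I'll measure them.

```bash
cat >> h.py <<'E'
def blobs(f,m,roi,amin=25):
    x0,y0,x1,y1=roi; k=np.zeros(m.shape,np.uint8); k[y0:y1,x0:x1]=m[y0:y1,x0:x1]
    cs=cv2.findContours(k,cv2.RETR_EXTERNAL,cv2.CHAIN_APPROX_NONE)[0]
    return sorted([q for q in cs if cv2.contourArea(q)>=amin],key=cv2.contourArea)[::-1]
def dark(f,t=50): return (f.max(2)<t).astype(np.uint8)
def tri(ca,pa,cb,pb):
    A=[];b=[]
    for c,p in((ca,pa),(cb,pb)):
        o=np.linalg.inv(np.array(c['view']))[:3,3]; d=ray(c,[p],0.)[0]-o; d/=np.linalg.norm(d); M=np.eye(3)-np.outer(d,d); A.append(M); b.append(M@o)
    X=np.linalg.lstsq(np.vstack(A),np.hstack(b),rcond=None)[0]; return X
E
python3 - <<'E'
from h import *
t=snap('top');s=snap('side')
for n,c,roi in(('top',t,(300,135,410,215)),('side',s,(310,175,400,295))):
    for q in blobs(c['frame'],dark(c['frame']),roi,20):
        r=cv2.minAreaRect(q);(cx,cy),rad=cv2.minEnclosingCircle(q)
        print(n,cv2.contourArea(q),np.round(r[0],1),np.round(r[1],1),round(r[2],1),'circ',round(cx,1),round(cy,1),round(rad,1))
        if n=='top':
            for z in(.032,.042,.12,.13):print('  z',z,ray(c,[(cx,cy)],z)[0].round(4),ray(c,cv2.boxPoints(r),z)[:,:2].round(4).tolist())
# bright hub of wheel, light lid plate
f=t['frame']
for n,c,roi in(('top',t,(325,148,342,164)),('top',t,(370,165,410,203)),('side',s,(352,180,376,195)),('side',s,(318,262,362,300))):
    f=c['frame']; hub=((f.min(2)>110)).astype(np.uint8)
    for q in blobs(f,hub,roi,15)[:2]: print(n,'hub',cv2.contourArea(q),cv2.minEnclosingCircle(q))
# beam edge back corners at z=.09
print(ray(t,[(290+72/6,130+183/6),(290+412/6,130+92/6)],.09).round(4).tolist())
print(t['frame'][186,372:404].min(1))
E
```

```text
top 662.0 [334.3 158.5] [28.2 54.3] 78.2 circ 336.0 166.9 27.3
  z 0.032 [ 0.6091 -0.0832  0.032 ] [[0.6502, -0.0058], [0.6785, -0.1372], [0.6098, -0.1516], [0.5816, -0.0207]]
  z 0.042 [ 0.6079 -0.0831  0.042 ] [[0.6486, -0.0065], [0.6766, -0.1366], [0.6086, -0.1509], [0.5807, -0.0212]]
  z 0.12 [ 0.5987 -0.0825  0.12  ] [[0.6362, -0.0118], [0.662, -0.1318], [0.5993, -0.145], [0.5736, -0.0254]]
  z 0.13 [ 0.5975 -0.0824  0.13  ] [[0.6346, -0.0125], [0.6601, -0.1311], [0.5982, -0.1442], [0.5727, -0.0259]]
top 113.0 [344.9 189.5] [25.4  5.6] 67.8 circ 345.0 189.5 12.9
  z 0.032 [ 0.5535 -0.1056  0.032 ] [[0.5797, -0.087], [0.5849, -0.0997], [0.5271, -0.1236], [0.5219, -0.111]]
  z 0.042 [ 0.5528 -0.1053  0.042 ] [[0.5788, -0.0869], [0.584, -0.0994], [0.5267, -0.1231], [0.5215, -0.1106]]
  z 0.12 [ 0.5479 -0.1029  0.12  ] [[0.5718, -0.086], [0.5766, -0.0975], [0.5238, -0.1193], [0.519, -0.1078]]
  z 0.13 [ 0.5473 -0.1026  0.13  ] [[0.5709, -0.0858], [0.5757, -0.0973], [0.5235, -0.1189], [0.5187, -0.1075]]
top 45.0 [388.  184.5] [7. 8.] 90.0 circ 388.0 185.0 4.5
  z 0.032 [ 0.5652 -0.21
[... 395 characters left out ...]
0.207], [0.5511, -0.1892]]
side 284.5 [364.1 189. ] [24.  22.7] 28.3 circ 363.7 187.3 13.5
side 155.0 [330.9 239.3] [ 6.8 28.9] 76.0 circ 331.0 239.5 14.4
side 117.0 [340. 272.] [16.  8.] 90.0 circ 340.0 272.2 8.3
top hub 37.5 ((333.1896667480469, 155.7413787841797), 3.926055908203125)
top hub 1166.0 ((389.5, 183.5), 26.879459381103516)
side hub 26.0 ((363.9375, 185.0), 4.062600135803223)
side hub 700.0 ((339.5, 280.5), 28.363807678222656)
side hub 136.0 ((347.8018798828125, 281.3113098144531), 9.484169006347656)
[[0.6169, -0.0034, 0.09], [0.6531, -0.1352, 0.09]]
[166 152 136 136 133 130 132 134 134 135 137  99  40   4  13  15  16  15
   8   6  38  66  72  71  68  71  71  71  77  84  84  86]
```

Run:
```python
from h import *
t=snap('top');s=snap('side')
print('hub tri',tri(t,(333.3,155.9),s,(364,185)).round(4), ray(t,[(333.3,155.9)],.139).round(4), ray(s,[(364,185)],.139).round(4))
for n,c,roi in(('top',t,(300,135,410,215)),('side',s,(310,175,400,295))):
  print(n,[np.round(cv2.minEnclosingCircle(q),1) if 0 else cv2.boundingRect(q) for q in blobs(c['frame'],dark(c['frame']),roi,20)])
f=t['frame']
for q in blobs(f,((f.min(2)<200)&1).astype(np.uint8),(365,165,412,205),1)[:0]:pass
print('lid plate top',ray(t,[(388.7,186.0)],.01).round(4),'knob mid',ray(t,[(388,184.8)],.028).round(4))
print('knob side mid',ray(s,[(340,272)],.026).round(4),'tri',tri(t,(388,184.8),s,(340,271)).round(4))
print('handle side ends',ray(s,[(317.5,242.5),(345,236)],.025).round(4).tolist(),'tri mid',tri(t,(345,189.5),s,(331,239.4)).round(4))
# plate edges scans
g=f.astype(int)
print('row186',g[186,368:412].mean(1).round().astype(int).tolist());print('col389',g[166:206,391].mean(1).round().astype(int).tolist())
for P in([.563,-.209,.01],):print(proj(t,P),proj(s,P))
```

```text
hub tri [ 0.6211 -0.0762  0.1403] [[ 0.6209 -0.0761  0.139 ]] [[ 0.6219 -0.0738  0.139 ]]
top [(310, 145, 54, 32), (338, 177, 14, 26), (384, 181, 9, 8)]
side [(351, 175, 26, 25), (317, 233, 29, 13), (336, 264, 9, 17)]
lid plate top [[ 0.5643 -0.2161  0.01  ]] knob mid [[ 0.566  -0.2119  0.028 ]]
knob side mid [[ 0.5658 -0.2116  0.026 ]] tri [ 0.5658 -0.2118  0.0287]
handle side ends [[0.5243, -0.1159, 0.025], [0.5841, -0.0946, 0.025]] tri mid [ 0.5536 -0.1058  0.025 ]
row186 [167, 167, 168, 168, 167, 154, 139, 139, 136, 133, 135, 136, 137, 138, 136, 100, 40, 12, 12, 17, 15, 13, 10, 12, 39, 66, 72, 71, 71, 72, 71, 73, 76, 88, 83, 89, 148, 170, 167, 166, 166, 166, 166, 166]
col389 [170, 147, 145, 146, 147, 145, 139, 140, 138, 133, 133, 134, 136, 137, 138, 116, 47, 9, 6, 14, 12, 29, 57, 73, 136, 140, 137, 134, 133, 132, 132, 129, 101, 142, 168, 169, 166, 167, 166, 166]
[[385.88790475 186.5019171 ]] [[338.30137988 277.35918425]]
```

```bash
cat >> h.py <<'E'
W=np.array([.621,-.0757,.1265])
E
python3 - <<'E'
from h import *
q0=np.array(get_obs()['joint_pos'])
for d in np.arange(-180,181,30):
    q=kinematics.solve_ik(list(W+[0,0,.1]),down(np.radians(d)))
    print(d,None if q is None else np.round(q,2))
E
```

```text
-180 None
-150 [-0.12  0.37  1.65 -0.    1.11  2.49]
-120 [-0.12  0.37  1.65 -0.    1.11  1.97]
-90 [-0.12  0.37  1.65 -0.    1.11  1.45]
-60 [-0.12  0.37  1.65 -0.    1.11  0.92]
-30 [-0.12  0.37  1.65 -0.    1.11  0.4 ]
0 [-0.12  0.37  1.65 -0.    1.11 -0.12]
30 [-0.12  0.37  1.65 -0.    1.11 -0.65]
60 [-0.12  0.37  1.65 -0.    1.11 -1.17]
90 [-0.12  0.37  1.65 -0.    1.11 -1.69]
120 [-0.12  0.37  1.65 -0.    1.11 -2.22]
150 [-0.12  0.37  1.65 -0.    1.11 -2.74]
180 None
```

Run:
```python
from h import *
y0=np.radians(-120)
hand.move_gripper(.085,50)
bot.reach(list(W+[0,0,.09]),down(y0))
bot.servo_line(list(W+[0,0,.002]),velocity=.1)
o=get_obs();print(o['time_s'],np.round(o['position'],4),np.round(o['wrist_force'],1))
hand.move_gripper(.045,50)
o=get_obs();print(o['gripper_width'],o['grip_force'],np.round(o['wrist_force'],1),np.round(o['ft_torque'],2))
for a in (.3,.6):
    bot.servo_line(list(W+[0,0,.002+.00509*a]),down(y0+a),velocity=.005)
    o=get_obs();print(round(o['time_s'],2),a,np.round(o['wrist_force'],1),np.round(o['ft_torque'],2),np.round(o['gripper_width'],4))
snap('top','turn1.png')
```

```text
3.7917 [ 0.6215 -0.0758  0.1291] [ 0.5 -0.9  0.2]
0.05208439737156687 51.376776695251465 [-2.7 -1.7  6.7] [-0.35  0.47  0.04]
4.66 0.3 [-3.  -1.9  6.6] [-0.05  0.37  0.15] 0.0525
5.12 0.6 [-2.7 -1.3  6.6] [0.16 0.35 0.17] 0.0525
```

Wheel is gripped (52.5 mm opening) and turning with about 0.17 N m, so I'll continue to the stop.

Run:
```python
from h import *
y0=np.radians(-120)
for a in np.r_[np.arange(1.0,3.6,.4),3.6,3.7,3.8,3.85]:
    z=min(a,3.8)
    bot.servo_line(list(W+[0,0,.002+.00509*z]),down(y0+a),velocity=.005)
    o=get_obs();print(round(o['time_s'],2),round(a,2),np.round(o['wrist_force'],1),np.round(o['ft_torque'],2),np.round(o['gripper_width'],4))
    if abs(o['ft_torque'][2])>1: break
```

```text
5.72 1.0 [-2.9  1.3  6.5] [0.31 0.46 0.18] 0.0526
6.28 1.4 [-2.4  2.1  7.2] [0.47 0.49 0.2 ] 0.0524
6.84 1.8 [-4.3  2.6  7.9] [0.51 0.74 0.11] 0.0521
7.4 2.2 [-4.7  3.6  7.9] [0.45 0.89 0.12] 0.0528
7.96 2.6 [-7.   3.1  9.4] [0.45 1.06 0.2 ] 0.0526
8.52 3.0 [-7.4  2.5 10.6] [0.26 1.13 0.15] 0.0526
9.07 3.4 [-8.2  0.8 10.4] [0.06 1.24 0.18] 0.0523
9.43 3.6 [-0.4 -1.   2.2] [-0.18  0.05  0.19] 0.0523
9.68 3.7 [ 1.2 -0.3 -1. ] [-0.15 -0.29  0.19] 0.0525
9.93 3.8 [ 2.4 -1.2 -4.1] [-0.01 -0.39  0.19] 0.0525
10.18 3.85 [ 2.7 -1.1 -3.9] [-0.08 -0.45 -0.43] 0.052
```

Run:
```python
from h import *
hand.move_gripper(.085)
p=np.array(get_obs()['position']); bot.servo_line(list(p+[0,0,.07]),velocity=.15)
bot.reach([.40,-.17,.20],down(np.radians(-69)))
t=snap('top','up.png');s=snap('side','ups.png')
for n,c,roi in(('top',t,(325,140,345,166)),('side',s,(345,160,382,200))):
    f=c['frame']; g=((f.min(2)>100)&(f.max(2)<200)).astype(np.uint8)
    for q in blobs(f,g,roi,15)[:3]: print(n,cv2.contourArea(q),cv2.minEnclosingCircle(q))
    for q in blobs(f,dark(f),(300,135,410,215) if n=='top' else (310,165,400,295),20): print(n,'dark',cv2.boundingRect(q),np.round(cv2.minAreaRect(q)[0],1))
print(get_obs()['time_s'])
a=cv2.resize(t['frame'][120:230,280:420],None,fx=4,fy=4);b=cv2.resize(s['frame'][165:275,290:400],None,fx=4,fy=4)
cv2.imwrite('pics/upc.png',np.hstack([a[:440],b[:440]])[:,:800,::-1])
```

```text
top 66.5 ((334.5, 144.0), 10.30786418914795)
top 47.0 ((333.0, 154.5), 4.272101879119873)
top dark (310, 144, 53, 33) [333.6 157.2]
top dark (338, 177, 14, 26) [344.9 189.5]
top dark (384, 181, 9, 8) [388.  184.5]
side 87.5 ((352.6346130371094, 194.51922607421875), 7.784406661987305)
side 31.5 ((364.4444580078125, 177.0), 4.555642127990723)
side 22.5 ((369.8928527832031, 195.57142639160156), 4.146804332733154)
side dark (352, 167, 25, 26) [362.9 182.1]
side dark (317, 233, 29, 13) [331.  239.4]
side dark (336, 264, 9, 17) [340. 272.]
13.6
```

View pics/upc.png

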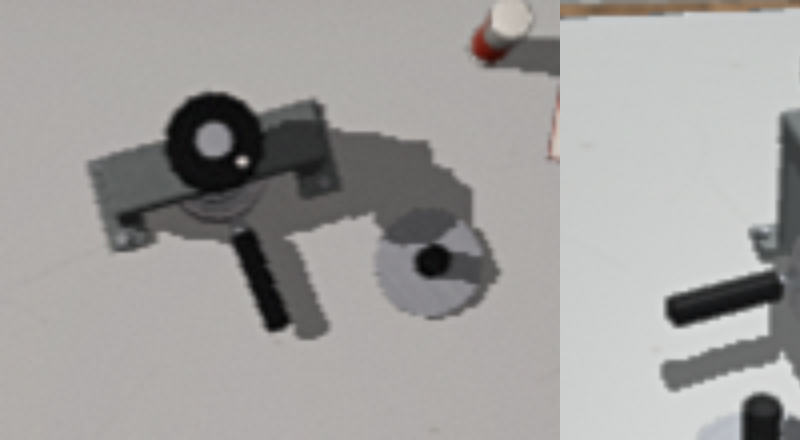

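The hub has risen. The marker dot went from about 36° to about 235°, only around 3.5 rad, so I'll re-grip and make sure it's at the stop.

```bash
cat >> h.py <<'E'
def dotang(c,hz=.139):
    f=c['frame'][138:175,315:352].min(2).astype(float)
    # dot: brightest small spot
    w=np.clip(f-210,0,None); yy,xx=np.mgrid[138:175,315:352]
    return (w*xx).sum()/w.sum(),(w*yy).sum()/w.sum(),w.max()
E
python3 - <<'E'
from h import *
im0={'frame':cv2.imread('pics/top0.png')[:,:,::-1]};im1={'frame':cv2.imread('pics/up.png')[:,:,::-1]}
print(dotang(im0),dotang(im1))
t=snap('top');s=snap('side')
H=tri(t,(333,154.5),s,(364.4,177));print('hub',H.round(4))
a=ray(t,[dotang(im0)[:2]],.135)[0]-ray(t,[(333.3,155.9)],.139)[0]; 
for hz in(.150,.158):
  b=ray(t,[dotang(im1)[:2]],hz-.003)[0]-ray(t,[(333,154.5)],hz)[0]; print(a,b,np.arctan2(b[1],b[0])-np.arctan2(a[1],a[0])+2*np.pi)
y1=np.radians(-20)
G=W+[0,0,.0195]
bot.reach(list(G+[0,0,.06]),down(y1)); bot.servo_line(list(G),velocity=.1)
hand.move_gripper(.045,60)
for d in np.r_[0:.65:.1]:
    bot.servo_line(list(G+[0,0,.0001+.0001*d]),down(y1+d),velocity=.005)
    o=get_obs();print(round(o['time_s'],2),d,np.round(o['wrist_force'],1),np.round(o['ft_torque'],2),np.round(o['joint_efforts'][5],2))
    if d>0 and (abs(o['ft_torque'][2])>1.): break
hand.move_gripper(.085)
bot.servo_line(list(G+[0,0,.07]),velocity=.15)
bot.reach([.40,-.17,.20],down(np.radians(-69)))
t=snap('top','up2.png'); d=dotang(t);print(d)
print(get_obs()['time_s'])
E
```

```text
(np.float64(nan), np.float64(nan), np.float64(0.0)) (np.float64(340.0), np.float64(160.0), np.float64(9.0))
hub [ 0.6213 -0.0755  0.1585]
[nan nan nan] [-0.01158912 -0.01538306 -0.003     ] nan
[nan nan nan] [-0.01148179 -0.0152459  -0.003     ] nan
16.07 0.0 [-6.   1.7  8. ] [ 0.13  0.57 -0.03] -0.05
16.32 0.1 [-2.7  6.2  5.8] [1.19 0.59 0.15] -0.2
16.57 0.2 [-1.9  9.   6.1] [1.57 0.63 0.15] -0.15
16.82 0.30000000000000004 [-3.7  5.8  4.9] [1.04 0.57 0.14] -0.16
17.07 0.4 [-4.2  3.1  5.9] [0.57 0.71 0.16] -0.2
17.32 0.5 [-4.4  6.   6.3] [0.92 0.76 0.18] -0.12
17.57 0.6000000000000001 [-5.5  2.4  5.7] [0.39 0.77 0.2 ] -0.22
(np.float64(340.0), np.float64(160.0), np.float64(7.0))
19.75h.py:32: RuntimeWarning: invalid value encountered in scalar divide
  return (w*xx).sum()/w.sum(),(w*yy).sum()/w.sum(),w.max()
```

Run:
```python
from h import *
L=[cv2.resize(cv2.imread('pics/'+n)[138:178,312:357],None,fx=6,fy=6,interpolation=0) for n in('top0.png','up.png','up2.png')]
s=snap('side','up2s.png')
M=[cv2.resize(cv2.imread('pics/'+n)[160:205,340:385],None,fx=6,fy=6,interpolation=0)[:,:270] for n in('side0.png','ups.png','up2s.png')]
cv2.imwrite('pics/cmp.png',np.vstack([np.hstack(L)[:,:800],np.hstack(M)[:,:800]])[:600,:800])
```

```text
(no output)
```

View pics/cmp.png

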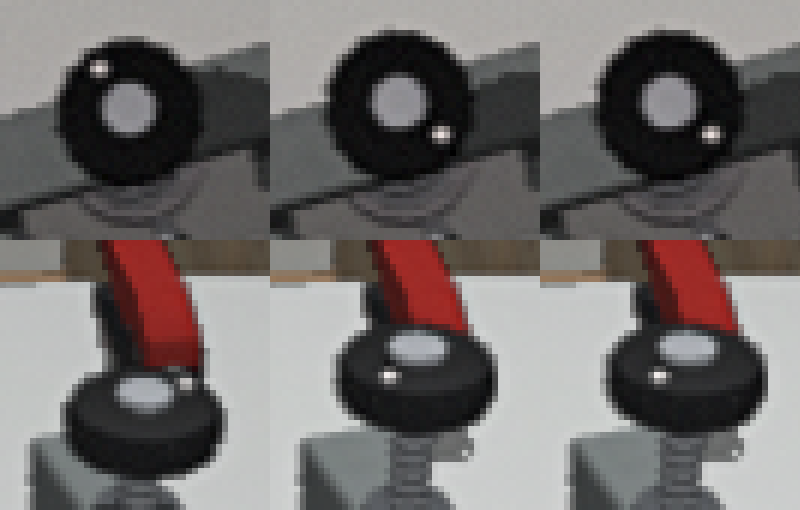

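Run:
```python
from h import *
y1=np.radians(-60); G=W+[0,0,.0185]
bot.reach(list(G+[0,0,.06]),down(y1)); bot.servo_line(list(G),velocity=.12)
hand.move_gripper(.04,110)
for d in np.r_[0:.75:.12]:
    bot.servo_line(list(G+[0,0,.0001+.0001*d]),down(y1+d),velocity=.005)
    o=get_obs();print(round(o['time_s'],2),d,np.round(o['wrist_force'],1),np.round(o['ft_torque'],2),np.round(o['joint_efforts'][5],2),round(o['gripper_width'],4),round(o['grip_force']),round(2*np.arctan2(*o['orientation'][:2]),3))
    if d>0 and (abs(o['ft_torque'][2])>2.): break
hand.move_gripper(.085)
bot.servo_line(list(G+[0,0,.07]),velocity=.15)
bot.reach([.40,-.17,.20],down(np.radians(-69)))
t=snap('top','up3.png'); f=t['frame'][138:175,315:352].min(2).astype(float)
for n in('up.png','up2.png','up3.png'):
    g=cv2.imread('pics/'+n)[154:166,335:346].min(2).astype(float); w=np.clip(g-60,0,None); yy,xx=np.mgrid[154:166,335:346]; print(n,(w*xx).sum()/w.sum(),(w*yy).sum()/w.sum())
s=snap('side');
print(get_obs()['time_s'])
```

```text
22.07 0.0 [-4.   1.7  9. ] [ 0.24  0.55 -0.12] -0.12 0.0513 113 2.618
22.34 0.12 [ 5.8 12.4  1.6] [ 2.04 -1.37  0.18] -0.21 0.0507 116 2.498
22.61 0.24 [12.9 23.2 -2.6] [ 3.9  -2.37  0.17] -0.18 0.0512 117 2.379
22.88 0.36 [22.5 42.6 -7.7] [ 6.81 -3.78  0.18] -0.26 0.0495 122 2.259
23.14 0.48 [24.3 57.5 -6.3] [ 9.57 -3.54  0.14] -0.31 0.0483 118 2.14
23.41 0.6 [20.  69.8  0.8] [11.09 -3.33  0.04] -0.38 0.0472 118 2.02
23.68 0.72 [16.1 84.   6.5] [13.31 -2.42 -0.08] -0.46 0.0451 119 1.901
up.png 337.70225080385853 157.55819935691318
up2.png 337.70336787564764 157.56865284974094
up3.png 337.5776315789474 157.62565789473683
25.8167
```

The wheel is rigidly against its stop: the dot hasn't moved and the force rises sharply. Next, pull the cup out.

Run:
```python
from h import *
q=down(np.radians(-69)); P=np.array([.5443,-.1094,.0245]); D=np.array([-.964,-.265,0])
hand.move_gripper(.045,50)
bot.reach(list(P+[-.0,0,.06]),q)
bot.servo_line(list(P),velocity=.12)
o=get_obs();print(np.round(o['wrist_force'],1))
hand.move_gripper(.008,50)
o=get_obs();print(round(o['time_s'],2),np.round(o['wrist_force'],1),round(o['gripper_width'],4))
bot.servo_line(list(P+D*.02),velocity=.06)
o=get_obs();print(round(o['time_s'],2),np.round(o['wrist_force'],1),round(o['gripper_width'],4))
bot.servo_line(list(P+D*.105),velocity=.07)
o=get_obs();print(round(o['time_s'],2),np.round(o['wrist_force'],1),round(o['gripper_width'],4))
hand.move_gripper(.045)
p=np.array(o['position']);bot.servo_line(list(p+[0,0,.09]),velocity=.15)
bot.reach([.5655,-.212,.11],down(np.radians(15)))
t=snap('top','cup.png');s=snap('side','cups.png')
print(get_obs()['time_s'])
a=cv2.resize(t['frame'][130:230,300:400],None,fx=4,fy=4);b=cv2.resize(s['frame'][165:265,290:390],None,fx=4,fy=4)
cv2.imwrite('pics/cupc.png',np.hstack([a,b])[:,:,::-1])
```

```text
[-0.2 -0.5  0.1]
28.11 [-0.4 -0.7  5.8] 0.0152
28.59 [-1.5 -0.6  7.5] 0.015
29.96 [ 2.  -0.3  7.4] 0.0153
32.5667
```

View pics/cupc.png

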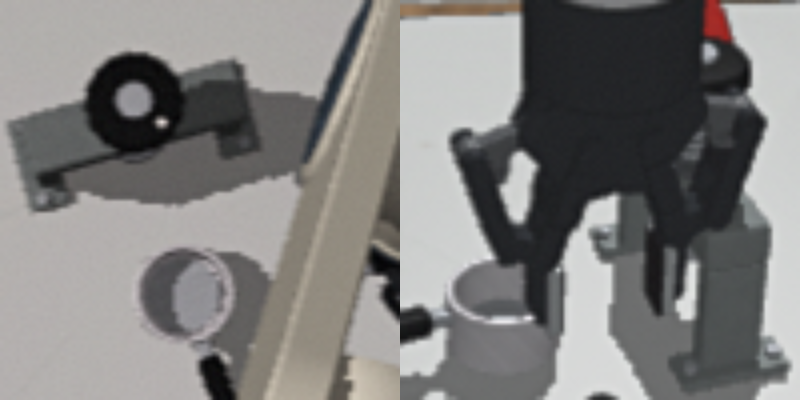

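The image shows the cup upright and clear of the press, rim centre at about top pixel (346.4,203.3), with the wheel unchanged. I'll refine the cup centre while centring and gripping the lid.

Run:
```python
from h import *
t=snap('top'); g=cv2.cvtColor(t['frame'],cv2.COLOR_RGB2GRAY).astype(float)
# outer rim edge: radial rays, strongest gradient of rim brightness near r~12.5px
c=np.array([346.4,203.3])
for it in range(3):
    pts=[]
    for a in np.radians(np.arange(0,360,6)):
        r=np.arange(8.5,15,.25); x=c[0]+r*np.cos(a); y=c[1]+r*np.sin(a)
        v=cv2.remap(g.astype(np.float32),x.astype(np.float32)[None],y.astype(np.float32)[None],cv2.INTER_LINEAR)[0]
        k=v.argmax()
        if v[k]>185: pts.append((x[k],y[k]))
    pts=np.array(pts,np.float32)
    W3=ray(t,pts,.034)[:,:2]
    A=np.c_[2*W3,np.ones(len(W3))]; s=np.linalg.lstsq(A,(W3**2).sum(1),rcond=None)[0]
    cen=s[:2]; rad=np.sqrt(s[2]+cen@cen); res=np.linalg.norm(W3-cen,axis=1)-rad
    c=proj(t,[cen[0],cen[1],.034])[0]
print('cup',cen.round(4),'r',rad.round(4),len(pts),res.std().round(4),c, 'simple',ray(t,[(346.4,203.3)],.034)[0].round(4))
L=np.array([.5655,-.212,.031])
hand.move_gripper(.045,25)
bot.servo_line(list(L),velocity=.12)
hand.move_gripper(.012,25); o=get_obs();print(round(o['gripper_width'],4),np.round(o['wrist_force'],1)); hand.move_gripper(.035)
bot.servo_line(list(L+[0,0,.0005]),down(np.radians(-75)),velocity=.0005)
hand.move_gripper(.012,50)
o=get_obs();print(round(o['time_s'],2),round(o['gripper_width'],4),np.round(o['wrist_force'],1),np.round(o['position'],4))
```

```text
Traceback (most recent call last):
  File "h.py", line 9, in ray
    p=cv2.undistortPoints(np.array(px,float).reshape(-1,1,2),np.array(c['intrinsics']),np.array(c['dist']))[:,0]
      ~~~~~~~~~~~~~~~~~~~^^^^^^^^^^^^^^^^^^^^^^^^^^^^^^^^^^^^^^^^^^^^^^^^^^^^^^^^^^^^^^^^^^^^^^^^^^^^^^^^^^
cv2.error: OpenCV(4.12.0) /io/opencv/modules/calib3d/src/undistort.dispatch.cpp:347: error: (-215:Assertion failed) CV_IS_MAT(_src) && CV_IS_MAT(_dst) && (_src->rows == 1 || _src->cols == 1) && (_dst->rows == 1 || _dst->cols == 1) && _src->cols + _src->rows - 1 == _dst->rows + _dst->cols - 1 && (CV_MAT_TYPE(_src->type) == CV_32FC2 || CV_MAT_TYPE(_src->type) == CV_64FC2) && (CV_MAT_TYPE(_dst->type) == CV_32FC2 || CV_MAT_TYPE(_dst->type) == CV_64FC2) in function 'cvUndistortPointsInternal'
```

```bash
cat > rim.py <<'E'
from h import *
def cup(c0,verbose=1):
    t=snap('top'); g=t['frame'].astype(np.float32).mean(2); g=cv2.remap
    G=t['frame'].astype(np.float32).mean(2); c=np.array(c0,float)
    for it in range(4):
        pts=[];vs=[]
        for a in np.radians(np.arange(0,360,6)):
            r=np.arange(9.5,13.6,.2); x=c[0]+r*np.cos(a); y=c[1]+r*np.sin(a)
            v=cv2.remap(G,x.astype(np.float32)[None],y.astype(np.float32)[None],cv2.INTER_LINEAR)[0]
            k=v[:-3].argmax(); vs.append(v[k])
            if 1<k<len(v)-4: pts.append((x[k],y[k]))
        W3=ray(t,pts,.034)[:,:2]
        for _ in range(3):
            s=np.linalg.lstsq(np.c_[2*W3,np.ones(len(W3))],(W3**2).sum(1),rcond=None)[0]
            cen=s[:2]; rad=np.sqrt(s[2]+cen@cen); res=np.linalg.norm(W3-cen,axis=1)-rad
            W3=W3[abs(res)<max(.0012,1.5*res.std())]
        c=proj(t,[cen[0],cen[1],.034])[0]
    if verbose: print('cup',cen.round(4),'r',rad.round(4),len(W3),res.std().round(4),c,np.percentile(vs,[5,50,95]))
    return cen
E
python3 - <<'E'
from rim import *
cup((346.4,203.3))
L=np.array([.5655,-.212,.031])
hand.move_gripper(.045,25)
bot.servo_line(list(L),velocity=.12)
hand.move_gripper(.012,25); o=get_obs();print(round(o['gripper_width'],4),np.round(o['wrist_force'],1)); hand.move_gripper(.035)
bot.servo_line(list(L+[0,0,.0005]),down(np.radians(-75)),velocity=.0005)
hand.move_gripper(.012,50)
o=get_obs();print(round(o['time_s'],2),round(o['gripper_width'],4),np.round(o['wrist_force'],1),np.round(o['position'],4))
t=snap('top')
E
```

```text
cup [ 0.5212 -0.1055] r 0.0293 35 0.0005 [344.92918239 202.57907125] [157.09441071 172.58496857 186.59269867]
0.0194 [-0.8  1.2  6.6]
36.33 0.0185 [ 0.4 -0.3  1.5] [ 0.5656 -0.2121  0.0317]
```

Run:
```python
from rim import *
p=np.array(get_obs()['position']); bot.servo_line([p[0],p[1],.125],velocity=.15)
o=get_obs();print(round(o['time_s'],2),round(o['gripper_width'],4),np.round(o['wrist_force'],1))
t=snap('top','c1.png');s=snap('side','s1.png')
im=[]
for c,(u,v),cens in((t,(345,203),None),(s,(320,246),None)):
    u,v=[int(round(k)) for k in proj(c,[.521,-.107,.034])[0]]
    k=10; x0,y0=u-20,v-20
    a=cv2.resize(c['frame'][y0:y0+40,x0:x0+40],None,fx=k,fy=k,interpolation=0)[:,:,::-1].copy()
    for cen,col in(((.5212,-.1055),(0,0,255)),((.5205,-.109),(0,200,0))):
        th=np.linspace(0,2*np.pi,73); P=np.c_[cen[0]+.031*np.cos(th),cen[1]+.031*np.sin(th),np.full(73,.034)]
        q=(proj(c,P)-[x0,y0]+.5)*k; cv2.polylines(a,[q.astype(np.int32)],True,col,1)
    im.append(a)
cv2.imwrite('pics/rim.png',np.hstack(im))
```

```text
37.16 0.0189 [-0.5 -0.7 -1.1]
```

View pics/rim.png

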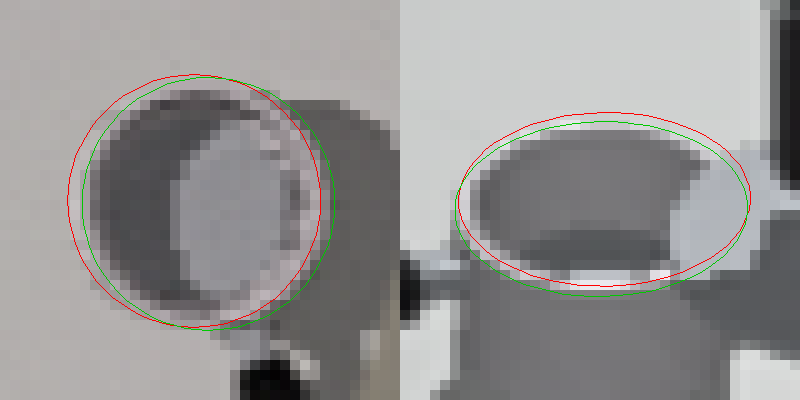

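The top view shows the true rim lying between the two candidate circles. The side view agrees, giving a cup axis of about (0.5207,-0.1073), which matches the kinematic prediction. Now I'll place the lid.

Run:
```python
from h import *
C=np.array([.5207,-.1073]); z0=.0317
off=lambda z:[C[0],C[1],z0+z]
bot.servo_line(off(.093),velocity=.15)
bot.servo_line(off(.038),velocity=.08)
o=get_obs();b=np.array(o['wrist_force']);print(round(o['time_s'],2),np.round(b,1))
for z in (.035,.0335,.032,.0305,.029,.0283):
    bot.servo_line(off(z),velocity=.02)
    o=get_obs();f=np.array(o['wrist_force'])-b;print(round(o['time_s'],2),z,np.round(f,1),np.round(o['position'],4))
    if abs(f[2])>8: break
```

```text
39.0 [ 0.6 -0.1 -0.7]
39.3 0.035 [-0.8  0.5  0.6] [ 0.5208 -0.1073  0.0669]
39.55 0.0335 [-0.3 -0.1  0. ] [ 0.5207 -0.1073  0.0652]
39.8 0.032 [-0.2  0.  -0.7] [ 0.5206 -0.1073  0.0636]
40.05 0.0305 [-1.4  0.4 -1.6] [ 0.5206 -0.1073  0.0621]
40.3 0.029 [-0.7 -0.5 -1. ] [ 0.5206 -0.1073  0.0606]
40.55 0.0283 [-0.2 -0.2 -0.4] [ 0.5206 -0.1073  0.0599]
```

Run:
```python
from h import *
bot.servo_line([.5207,-.1073,.0594],velocity=.01)
o=get_obs();print(np.round(o['wrist_force'],1))
hand.move_gripper(.045)
bot.servo_line([.5207,-.1073,.17],velocity=.12)
bot.reach([.35,-.32,.25],down(np.radians(-60)))
t=snap('top','e.png');s=snap('side','es.png');print(get_obs()['time_s'])
a=cv2.resize(t['frame'][135:235,300:400],None,fx=4,fy=4);b=cv2.resize(s['frame'][170:270,290:390],None,fx=4,fy=4)
cv2.imwrite('pics/ec.png',np.hstack([a,b])[:,:,::-1])
```

```text
[-2.5  0.2  4.8]
43.45
```

View pics/ec.png

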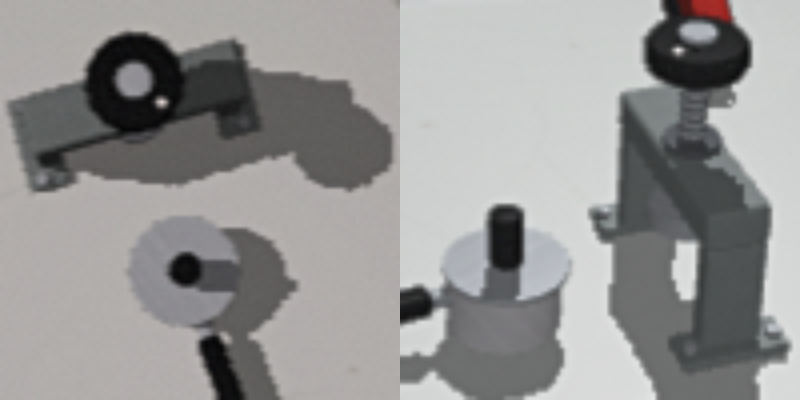

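The lid is seated flat on the cup, with the knob at top crop (186,268). The cup is clear in front of the press, the ram is up and the arm is away.

```bash
python3 -c "
from h import *
print(hand_in())"
```

```text
the job is handed in; nothing more can be done
None
```

I handed the job in at about 43 s. The wheel was against its stop, the cup stood clear in front of the press, and the last camera pictures showed the lid seated and level; the judge's verdict was not returned.

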